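# Weigh a basket of potatoes on the spring-arm counter scale

## Task

Weigh the potatoes: lift the little wire basket by its grip, keep it level, and hang it by its handle bar in both hooks of the scale's arm. The arm is on a spring and sinks under the weight, so ride it down slowly and gently, neither pressing on it nor dragging it sideways, and let go only once the arm carries the whole weight, so that it neither drops nor springs up. Leave the basket hanging still with nothing else touching it, and do not disturb the things standing around.

Things in the scene. Friction and masses are not known exactly. Their poses are not given: they have to be found in the camera images.
- basket_grip (a point): Centre of the wooden grip on the wire basket's handle bar, 130 mm above its underside; z up, y along the bar. The grip is a flat sleeve 14 mm thick (x), 36 mm long (y), 20 mm high; take it from above, fingers closing along x. On either side the bar is bare 8 mm round steel, straight to y = +-52 mm, with the bail legs at +-60 mm.
- basket: The wire basket of potatoes, one rigid piece with its bar; origin at the centre of its underside, axes as basket_grip. 95 mm (x) by 130 mm (y), 55 mm high, potatoes up to 72 mm. Stands loose on the worktop at first. Weighs 0.3 to 0.8 kg, different each time.
- fork_seat (a point): Where the bar's axis (its middle) comes to lie when seated in the two hooks; moves with the arm. Always level: z up, y along the seated bar, +x back to the column. The hooks are V notches, open upward, 30 mm wide at the mouth, in 7 mm rods at y = +-34 mm; their tips stand 16 mm above the seat. Fingers have room between the rods. 280 mm above the worktop unloaded (upper stop), 163 mm at the lower stop.
- scale_fork: End piece of the scale's arm (two parallel links, 170 mm, sloping up 0.36 rad unloaded), with the hook fork; origin 85 mm from the seat along +x, 12 mm below it. Lightly damped spring: sinks from about 2.2 N in the hooks on, 18 mm per newton (lightest basket 15 mm, heaviest 100 mm), on an arc that swings out along -x by up to 11 mm. A push along the arm works on the spring too. Fixed column 265 mm from the seat.
- spice_jar: Spice jar with a yellow cap, 42 x 42 x 96 mm, loose bystander; origin under its centre.
- salt_shaker: Glass salt shaker with a grey top, 44 x 44 x 90 mm, loose bystander; origin under its centre.
- egg_timer: Round kitchen timer with a red cap, 64 x 64 x 47 mm, loose bystander; origin under its centre.

How it is judged (in metres and radians):
On the way, in this order (a step that is already met when the one before it is completed fails the run):
1. the basket is lifted clear of the worktop (height (world z) of basket above 0.04 m), for 0.1 s.
2. the handle bar lies in both hooks and the arm has begun to sink under it (distance between basket_grip and fork_seat below 0.018 m and angle between the y axis of basket_grip and the y axis of fork_seat, either way round below 0.15 rad and contact force between basket and scale_fork above 0.5 N and height (world z) of fork_seat below 0.275 m), for 0.2 s.
At the end, for the whole second after the job is handed in: The basket hangs by its handle bar in both hooks (grip within 16 mm of the seat, bar within 0.12 rad of the fork's line), level within 0.2 rad, clear of the worktop and of the bystanders, let go, the arm sunk by 8 mm or more under it and arm and basket at rest (under 15 and 40 mm/s) (distance between basket_grip and fork_seat below 0.016 m and angle between the y axis of basket_grip and the y axis of fork_seat, either way round below 0.12 rad and angle between basket's own z axis and vertical below 0.2 rad and contact force between basket and scale_fork above 2 N and height (world z) of basket above 0.02 m and height (world z) of each of fork_seat, fork_seat, fork_seat below 0.272 m and linear speed of scale_fork below 0.015 m/s and linear speed of basket below 0.04 m/s and contact force between basket and spice_jar below 0.1 N and contact force between basket and salt_shaker below 0.1 N and contact force between basket and egg_timer below 0.1 N); the robot touches nothing.
It fails at once if the arm drops or springs up faster than 70 mm/s at its end (linear speed of scale_fork above 0.07 m/s).
It fails at once if the basket is pressed or dragged against the hooks with more than 24 N (contact force between basket and scale_fork above 24 N).
It fails at once if the arm is pushed down to its lower stop (height (world z) of fork_seat below 0.166 m).
It fails at once if the basket is tipped by more than 0.6 rad (angle between basket's own z axis and vertical above 0.6 rad).
It fails at once if a bystander is moved by more than 30 mm (distance of any of spice_jar, salt_shaker, egg_timer from where it was at the start of the episode above 0.03 m).
It also fails if it takes over 54 s, if anything falls off the work surface, if the arm or the gripper's body presses on something with over 40 N, if the wrist force passes 120 N, or if a joint passes its speed limit or range.

## Robot

A 6-joint arm with a two-finger parallel gripper is mounted at the origin on a cart in front of the work surface, level with it; the furniture and walls round the work are solid. World frame = base frame: x ahead of the robot, y to its left, z up, the work surface at z = 0. Lengths are in mm, angles in degrees, forces in N, time in s.
With the tool pointing down it reaches from about 350 to 850 mm from the base axis. Payload 8.1 kg.
Tool frame: the origin (TCP) lies between the finger pads; the fingertips stand 25 mm ahead of it and the grasp point (between the pads) lies 6 mm ahead of it (r.tcp_to_tips is the distance from the TCP to the fingertips, in mm); z points along the fingers, y is the line along which they close (so a half turn about z gives the same grasp; the last joint's range is limited). The gripper opens to 85 mm and grips with 20 to 120 N. Pads are 22 mm wide; open, the fingers measure 114 mm over their backs; the gripper's body (76 mm by 85 mm) begins 54 mm behind the grasp point. The pads swing forward as they close: fully open they stand 13 mm farther back than shut.
Start: joints at [65.065, 7.471, 85.268, -0, 87.261, -4.893], TCP at [205.605, 563.677, 256.292] pointing down, gripper open.
Joint ranges: [-169.43, 169.43], [-51.17, 129.36], [1.28, 143.12], [-76.62, 256.62], [0, 156.53], [-152.29, 152.29]. Speed limits (degrees/s): [136.94, 136.94, 159.86, 180, 180, 180].

## Interface

Orientations are given as [roll, pitch, yaw] about the fixed x, y, z axes, in that order (R = Rz(yaw) Ry(pitch) Rx(roll)).
In Python, from bench import r gives the robot as it stands.
- The arm moves only by the tool apply_moves, never from a script. Its arguments are lists of equal length, an entry for each row: "angular": the turn, a rotation vector about the world's x, y, z in units of 8 degrees (1.0 is 8 degrees), a list of three; "travel": the shift along the world's x, y, z in units of 40 mm (1.0 is 40 mm), a list of three; "jaw": the opening, from 0 (shut) to 1 (fully open). A call has 1 to 20 rows; each row shifts and turns the commanded pose from where the row before left it; what a row does not reach is not made up. A row lasts 1/8 s, in which the tool goes at most 62.5 mm and 10.7 degrees, less where a joint would pass 70% of its speed; a pose out of reach is approached as far as the arm can. A call is refused whole if a number of a shift passes 1 or a number of a turn 1, either way. A call with a gripper value outside its range is refused whole. The fingers move at their own pace and stop on an object; "force" is the grip in N (left out, the last holds). Time passes only in rows, so rows that do not move let the fingers close. It gives the time, the measured TCP pose, the force, the opening and the grip force at its end, in the units of the state.
- r.sense(): the state, without advancing time (a new reading comes with each control period).
- r.snapshot(name): name is "side" or "top"; returns a dict with "color" (400x640x3 uint8, red, green, blue), "fx", "fy", "cx", "cy" (pixels), "distortion" ([k1, k2, p1, p2, k3] as OpenCV has them; the pictures are not rectified), "R" (3x3) and "t" (3): a world point X has camera coordinates R X + t. Camera axes: x right, y down, z forward; pixel columns grow to the right and rows downward; lengths in mm; the calibration is good to about 2 mm. A picture is of the moment at which its call begins. There is no depth.
- r.hand_in(): hands the job in; it is judged then, once.
The state is a dict: "time": time; "joint_pos": joint angles; "qd": joint speeds; "joint_efforts": joint torques, N m; "tool_pos": TCP position; "tcp_rot": TCP orientation; "ft_force": force on the tool from outside, world axes, zero at the start; "wrist_torque": the same for the moment, N m; "finger_gap": finger opening in mm; "grip_force": force on a finger pad.
Only numpy, scipy, OpenCV 4.12 (cv2) and the standard library are available. Lean on these libraries where they do the work, as an engineer would, in place of code of your own. Each camera call takes 0.05 s, during which the arm holds its last target. There are 200 camera calls.

## Working session

There is one attempt and no reset: what is moved stays moved. The work goes in short steps, Python scripts to look and compute and a tool call to move; the robot and the scene stay as the last step left them, time stands still between calls to the robot, and variables do not carry over. Pictures are saved under pics/ and viewed, at most 10 in all, crops included, and the job is handed in when it is done.

Besides the shell and the picture viewer there is one more tool, called by a JSON object that holds its "api" and its "payload", one argument or row to a line. apply_moves: Moves the arm, as the interface text tells. Its arguments: {"type":"object","properties":{"angular":{"type":"array"},"travel":{"type":"array"},"jaw":{"type":"array"},"force":{"type":"number"}},"required":["angular","travel","jaw"]}

```bash
mkdir -p pics; cat > h.py <<'E'
import numpy as np, cv2
from bench import r
def K(s): return np.array([[s["fx"],0,s["cx"]],[0,s["fy"],s["cy"]],[0,0,1.]])
def ray(s,uv):
    p=cv2.undistortPoints(np.array([[uv]],float),K(s),np.array(s["distortion"],float))[0,0]
    R=np.array(s["R"]);t=np.array(s["t"])
    d=R.T@np.array([p[0],p[1],1]); return -R.T@t,d/np.linalg.norm(d)
def onz(s,uv,z):
    o,d=ray(s,uv); return o+d*(z-o[2])/d[2]
def tri(s1,u1,s2,u2):
    o1,d1=ray(s1,u1);o2,d2=ray(s2,u2)
    A=np.stack([d1,-d2],1);k=np.linalg.lstsq(A,o2-o1,rcond=None)[0]
    a=o1+k[0]*d1;b=o2+k[1]*d2; return (a+b)/2,np.linalg.norm(a-b)
def proj(s,X):
    return cv2.projectPoints(np.array(X,float).reshape(-1,3),cv2.Rodrigues(np.array(s["R"],float))[0],np.array(s["t"],float),K(s),np.array(s["distortion"],float))[0][:,0]
def snap(n,f):
    s=r.snapshot(n); np.save(f"pics/{f}.npy",s,allow_pickle=True); cv2.imwrite(f"pics/{f}.png",s["color"][:,:,::-1]); return s
def load(f): return np.load(f"pics/{f}.npy",allow_pickle=True).item()
E
python3 - <<'E'
from h import *
for n in("side","top"):
    s=snap(n,n+"0"); R=np.array(s["R"]); print(n,-R.T@np.array(s["t"]),R.round(2).tolist(),s["fx"])
print(r.sense())
E
```

```text
side [ 465.46448869 1027.80670231  638.37157206] [[-1.0, -0.07, 0.02], [-0.06, 0.55, -0.83], [0.05, -0.83, -0.55]] 398.70605053403705
top [ 454.38665184  316.69992739 1224.59195806] [[-0.01, -1.0, 0.0], [-1.0, 0.01, -0.05], [0.05, -0.0, -1.0]] 425.5100677851068
{'time': 0.1, 'joint_pos': array([ 6.50650399e+01,  7.51160103e+00,  8.53246882e+01, -1.27317590e-04,
        8.72615600e+01, -4.89588114e+00]), 'qd': array([ 0.0112922 , -0.12865913, -0.14966423,  0.01779837, -0.04817264,
       -0.03330512]), 'joint_efforts': array([ 9.02624724e-04, -5.70946240e+01, -5.01946199e+01, -2.40519967e-04,
        8.10228375e-03,  4.12853103e-05]), 'tool_pos': array([205.40737278, 563.24966989, 255.32494758]), 'tcp_rot': array([-1.79902497e+02, -8.22427660e-03,  1.59960920e+02]), 'ft_force': array([-0.35850997, -0.09190441, -0.43663334]), 'wrist_torque': array([-0.0111782 ,  0.00925592, -0.00095317]), 'grip_force': 0.0, 'finger_gap': 85.39438753305002}
```

View pics/side0.png

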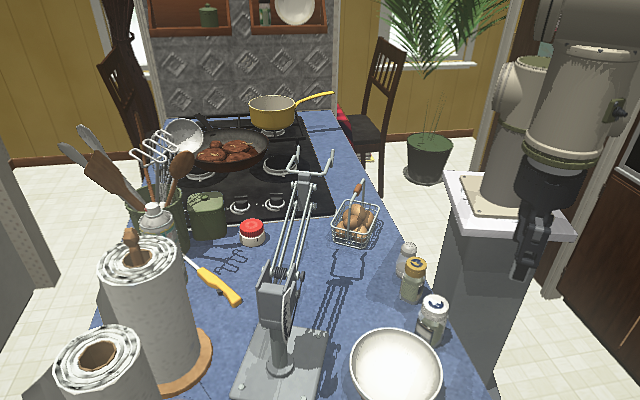

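View pics/top0.png

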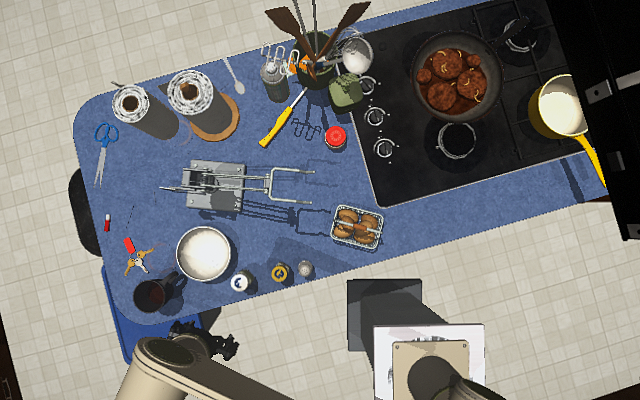

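The side view shows the basket near (355,225) with its brown grip near (359,188), and the fork hooks near (290-333,160). In the top view the basket is at (357,228) and the fork tips are near (313,170-198). I'll zoom in next.

```bash
python3 - <<'E'
from h import *
a=load("side0")["color"][140:260,240:400];b=load("top0")["color"][150:270,250:410]
z=lambda i:cv2.resize(i,None,fx=5,fy=5,interpolation=cv2.INTER_CUBIC)[:,:,::-1]
cv2.imwrite("pics/za.png",z(a));cv2.imwrite("pics/zb.png",z(b))
E
```

```text
(no output)
```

View pics/za.png

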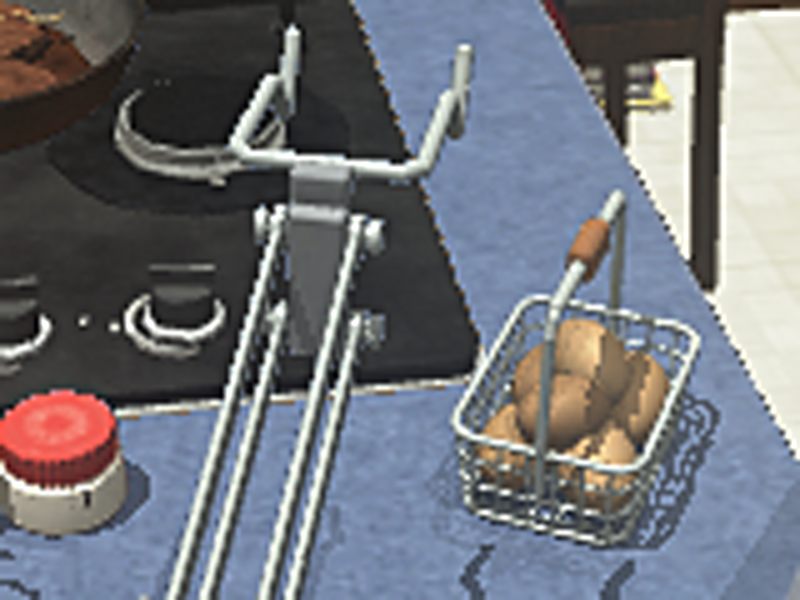

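View pics/zb.png

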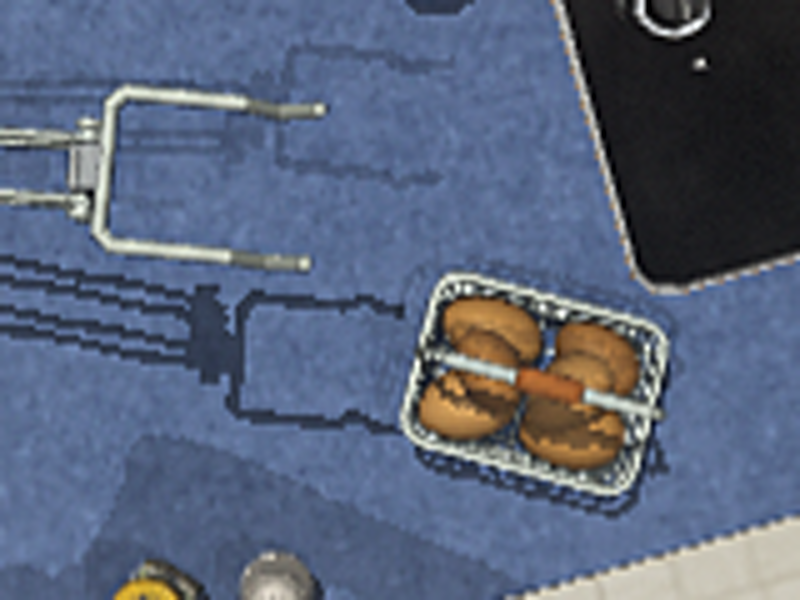

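The zooms resolve the details. The grip is at top (360,226.8) and side (357.8,190). The hook tips are at top (314,171.8) and (311,202.6), and at side (298.4,146.4) and (332.6,150). The notch bottoms lie about 15 mm behind the tips.

```bash
python3 - <<'E'
from h import *
s=load("side0");t=load("top0")
f=lambda x,y:(250+x/5,150+y/5)
g=lambda x,y:(240+x/5,140+y/5)
p=lambda n,*a:print(n,*[np.round(x,1) for x in a])
p("grip",*tri(t,f(550,384),s,g(589,250))); p("gripz",onz(t,f(550,384),130),onz(s,g(589,250),130))
e1,e2=onz(t,f(430,354),130),onz(t,f(658,413),130);p("ends",e1,e2,(e1+e2)/2,np.degrees(np.arctan2(*(e1-e2)[1::-1])))
b=[onz(t,f(*q),60) for q in((437,280),(405,445),(625,490),(668,330))];p("rim",*b)
A,B=tri(t,f(320,109),s,g(292,32)),tri(t,f(305,263),s,g(463,50));p("tips",*A,*B)
a,c=onz(t,f(320,109),296),onz(t,f(305,263),296);p("tipz",a,c)
for q in((282,106),(268,259)):p("notch",onz(t,f(*q),277))
for q in((107,95),(95,240)):p("rear",onz(t,f(*q),280))
d=a-c;d/=np.linalg.norm(d);p("barang",np.degrees(np.arctan2(d[1],d[0])))
for n,q,z in(("spice",(280,272),96),("salt",(305,267),90),("timer",(336,136),47)):p(n,onz(t,q,z))
E
```

```text
grip [436.6 204.1 127.2] 1.0
gripz [436.2 204.4 130. ] [437.3 208.6 130. ]
ends [452.4 265.8 130. ] [420.5 149.1 130. ] [436.4 207.5 130. ] 74.7
rim [492.7 258.1  60. ] [402.9 277.   60. ] [376.6 157.3  60. ] [463.5 131.9  60. ]
tips [562.4 320.2 292.5] 2.7 [494.6 327.6 292. ] 2.6
tipz [560.7 320.  296. ] [493.2 327.5 296. ]
notch [564.4 337.1 277. ]
notch [496.  344.2 277. ]
rear [570.2 415.1 280. ]
rear [505.4 421.  280. ]
barang -6.3
spice [319.5 414.   96. ]
salt [331.2 348.1  90. ]
timer [689. 258.  47.]
```

{"api": "apply_moves", "payload": {
  "angular": [
    [0,0,-0.965],
    [0,0,-0.965],
    [0,0,-0.965],
    [0,0,-0.965],
    [0,0,-0.965],
    [0,0,-0.965],
    [0,0,-0.965],
    [0,0,-0.965],
    [0,0,-0.965],
    [0,0,-0.965],
    [0,0,-0.965],
    [0,0,0],
    [0,0,0]
  ],
  "travel": [
    [0.525,-0.812,-0.125],
    [0.525,-0.812,-0.125],
    [0.525,-0.812,-0.125],
    [0.525,-0.812,-0.125],
    [0.525,-0.812,-0.125],
    [0.525,-0.812,-0.125],
    [0.525,-0.812,-0.125],
    [0.525,-0.812,-0.125],
    [0.525,-0.812,-0.125],
    [0.525,-0.812,-0.125],
    [0.525,-0.812,-0.125],
    [0,0,0],
    [0,0,0]
  ],
  "jaw": [0.6,0.6,0.6,0.6,0.6,0.6,0.6,0.6,0.6,0.6,0.6,0.6,0.6],
  "force": 60
}}

```text
time: 1.72
tool_pos: [436.3, 206.5, 201.0]
tcp_rot: [-180.0, 0.0, 75.1]
ft_force: [0.4, -0.6, 0.1]
finger_gap: 51.3
grip_force: 0.0
```

```bash
python3 - <<'E'
from h import *
s=snap("side","side1"); st=r.sense(); print(st["tool_pos"],st["tcp_rot"],st["ft_force"],st["finger_gap"],st["time"])
print(proj(s,[[436.5,206,130],st["tool_pos"]]))
cv2.imwrite("pics/zc.png",cv2.resize(s["color"][100:260,260:460],None,fx=4,fy=3.75,interpolation=cv2.INTER_CUBIC)[:,:,::-1])
E
```

```text
[436.19409115 206.90772701 201.18834141] [-1.79970966e+02 -4.76904206e-03  7.51236117e+01] [0.72822677 0.31244655 0.3912596 ] 50.86005142750855 1.775
[[358.13798235 189.44153326]
 [360.23099404 163.55251103]]
```

View pics/zc.png

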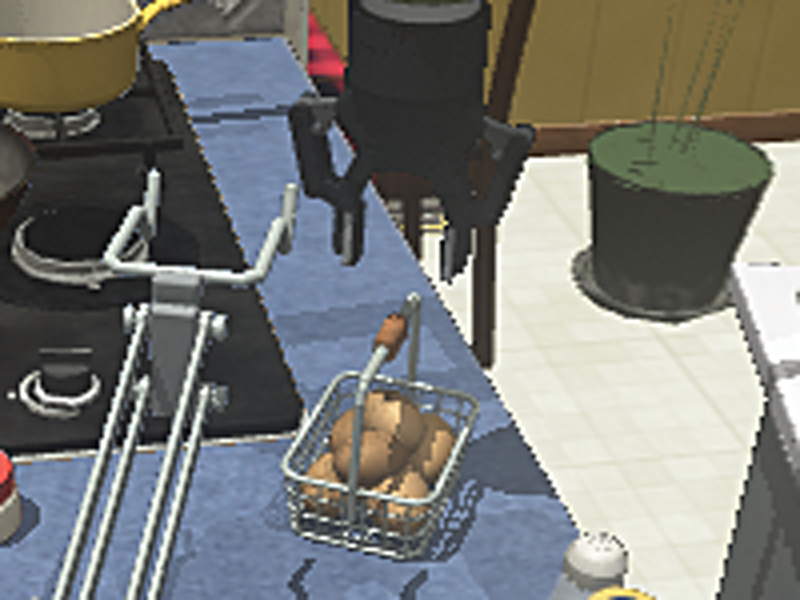

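The grip at crop (390,335) sits centred below the open fingers at (347,250) and (455,265). Descending to grip it.

{"api": "apply_moves", "payload": {
  "angular": [
    [0,0,0],
    [0,0,0],
    [0,0,0],
    [0,0,0],
    [0,0,0],
    [0,0,0],
    [0,0,0],
    [0,0,0],
    [0,0,0],
    [0,0,0],
    [0,0,0],
    [0,0,0]
  ],
  "travel": [
    [0,0,-0.4],
    [0,0,-0.4],
    [0,0,-0.4],
    [0,0,-0.4],
    [0,0,0],
    [0,0,0],
    [0,0,0],
    [0,0,0],
    [0,0,0],
    [0,0,0],
    [0,0,0],
    [0,0,0]
  ],
  "jaw": [0.6,0.6,0.6,0.6,0.6,0.4,0.2,0,0,0,0,0],
  "force": 60
}}

```text
time: 3.28
tool_pos: [437.5, 206.6, 138.2]
tcp_rot: [179.9, -0.1, 75.0]
ft_force: [3.1, -0.6, 6.1]
finger_gap: 12.9
grip_force: 60.3
```

{"api": "apply_moves", "payload": {
  "angular": [
    [0,0,0],
    [0,0,0],
    [0,0,0],
    [0,0,0],
    [0,0,0],
    [0,0,0],
    [0,0,0],
    [0,0,0],
    [0,0,0],
    [0,0,0],
    [0,0,0],
    [0,0,0],
    [0,0,0],
    [0,0,0]
  ],
  "travel": [
    [0,0,0.1],
    [0,0,0.2],
    [0,0,0.45],
    [0,0,0.5],
    [0,0,0.5],
    [0,0,0.5],
    [0,0,0.5],
    [0,0,0.5],
    [0,0,0.5],
    [0,0,0.45],
    [0,0,0.25],
    [0,0,0.1],
    [0,0,0],
    [0,0,0]
  ],
  "jaw": [0,0,0,0,0,0,0,0,0,0,0,0,0,0]
}}

```text
time: 5.03
tool_pos: [436.3, 206.3, 318.4]
tcp_rot: [-179.9, 0.0, 75.0]
ft_force: [-0.3, -0.5, -5.9]
finger_gap: 12.6
grip_force: 58.7
```

{"api": "apply_moves", "payload": {
  "angular": [
    [0,0,0.4],
    [0,0,0.8],
    [0,0,0.95],
    [0,0,0.95],
    [0,0,0.95],
    [0,0,0.95],
    [0,0,0.95],
    [0,0,0.95],
    [0,0,0.95],
    [0,0,0.95],
    [0,0,0.95],
    [0,0,0.95],
    [0,0,0.95],
    [0,0,0.5],
    [0,0,0.2],
    [0,0,0],
    [0,0,0],
    [0,0,0],
    [0,0,0]
  ],
  "travel": [
    [0.05,0,0],
    [0.15,0.05,0],
    [0.15,0.05,0],
    [0.15,0.05,0],
    [0.15,0.05,0],
    [0.15,0.05,0],
    [0.15,0.05,0],
    [0.15,0.05,0],
    [0.15,0.05,0],
    [0.15,0.05,0],
    [0.15,0.05,0],
    [0.15,0.05,0],
    [0.15,0.05,0],
    [0.1,0,0],
    [0.05,0,0],
    [0,0,0],
    [0,0,0],
    [0,0,0],
    [0,0,0]
  ],
  "jaw": [0,0,0,0,0,0,0,0,0,0,0,0,0,0,0,0,0,0,0]
}}

```text
time: 7.4
tool_pos: [516.5, 230.4, 319.4]
tcp_rot: [180.0, 0.0, 173.8]
ft_force: [0.5, 0.1, -5.2]
finger_gap: 12.9
grip_force: 58.7
```

```bash
python3 - <<'E'
from h import *
s=snap("side","side2");t=snap("top","top2"); st=r.sense(); print(st["tool_pos"],st["tcp_rot"],st["ft_force"],st["finger_gap"],st["time"])
z=lambda i:cv2.resize(i,None,fx=5,fy=5,interpolation=cv2.INTER_CUBIC)[:,:,::-1]
cv2.imwrite("pics/zd.png",z(s["color"][120:240,240:400]));cv2.imwrite("pics/ze.png",z(t["color"][130:250,250:410]))
E
```

```text
[516.56522303 230.40062543 319.33171093] [1.79998798e+02 2.41592113e-03 1.73830397e+02] [ 0.17426312 -0.20003369 -6.10235365] 13.00082119034441 7.5
```

View pics/zd.png

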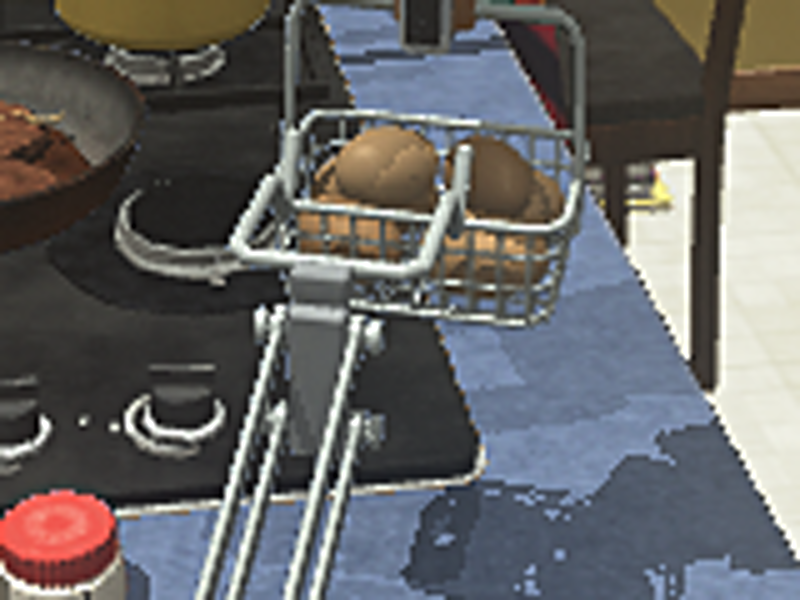

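View pics/ze.png

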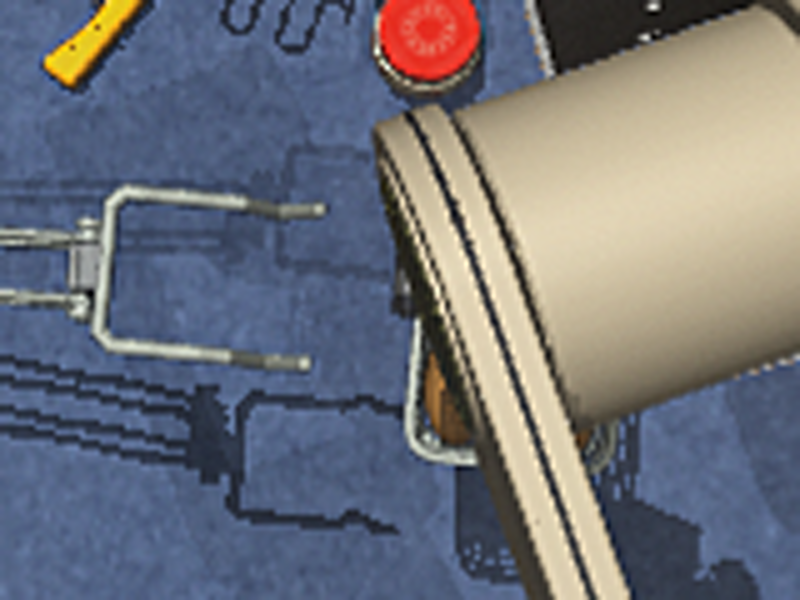

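```bash
python3 - <<'E'
from h import *
s=load("side2");g=lambda x,y:(240+x/5,120+y/5)
a=np.radians(-6.2);b=np.array([np.cos(a),np.sin(a),0]);n=np.array([-b[1],b[0],0]);P=np.array([516.5,230.4,311])
for q in((291,60),(290,120),(578,80),(577,180),(430,5),(545,12),(330,5)):
    o,d=ray(s,g(*q));X=o+d*((P-o)@n)/(d@n);print(q,X.round(1),round((X-P)@b,1))
for q in((292,132),(463,150)): print("tip y", [ (np.round(X:=tri(s,g(*q),load("top2"),u)[0],1)) for u in [(250+320/5,130+209/5) if q[0]<300 else (250+305/5,130+363/5)]])
E
```

```text
(291, 60) [577.  223.8 280.3] 60.8
(290, 120) [578.  223.7 251.4] 61.8
(578, 80) [451.5 237.5 283.3] -65.3
(577, 180) [449.1 237.7 235.7] -67.8
(430, 5) [516.1 230.4 311.4] -0.4
(545, 12) [467.2 235.8 312.7] -49.6
(330, 5) [559.3 225.7 307.4] 43.1
tip y [array([562.4, 320.2, 292.5])]
tip y [array([494.6, 327.6, 292. ])]
```

The basket hangs level, with legs at side-crop x≈291 and 578. The bar centre is about 2.5 mm off the TCP along the bar, and the potatoes are below the fork plane. Moving the fork in between bar and basket.

{"api": "apply_moves", "payload": {
  "angular": [
    [0,0,0],
    [0,0,0],
    [0,0,0],
    [0,0,0],
    [0,0,0],
    [0,0,0],
    [0,0,0],
    [0,0,0],
    [0,0,0],
    [0,0,0],
    [0,0,0],
    [0,0,0],
    [0,0,0],
    [0,0,0],
    [0,0,0]
  ],
  "travel": [
    [0.01,0.1,0],
    [0.03,0.2,0],
    [0.035,0.25,0],
    [0.035,0.25,0],
    [0.035,0.25,0],
    [0.035,0.25,0],
    [0.035,0.25,0],
    [0.035,0.25,0],
    [0.035,0.25,0],
    [0.035,0.25,0],
    [0.03,0.2,0],
    [0.02,0.15,0],
    [0.02,0.1,0],
    [0,0,0],
    [0,0,0]
  ],
  "jaw": [0,0,0,0,0,0,0,0,0,0,0,0,0,0,0]
}}

```text
time: 9.38
tool_pos: [532.3, 340.2, 319.3]
tcp_rot: [-180.0, 0.0, 173.8]
ft_force: [0.3, 0.4, -6.1]
finger_gap: 13.4
grip_force: 58.7
```

```bash
python3 - <<'E'
from h import *
s=snap("side","side3"); st=r.sense(); print(st["tool_pos"],st["tcp_rot"],st["ft_force"],st["time"])
cv2.imwrite("pics/zf.png",cv2.resize(s["color"][100:220,240:400],None,fx=5,fy=5,interpolation=cv2.INTER_CUBIC)[:,:,::-1])
E
```

```text
[532.2465958  340.15383624 319.3283063 ] [-1.79994884e+02  1.98037342e-03  1.73821629e+02] [-0.13233582  0.40306903 -6.22046431] 9.425
```

View pics/zf.png

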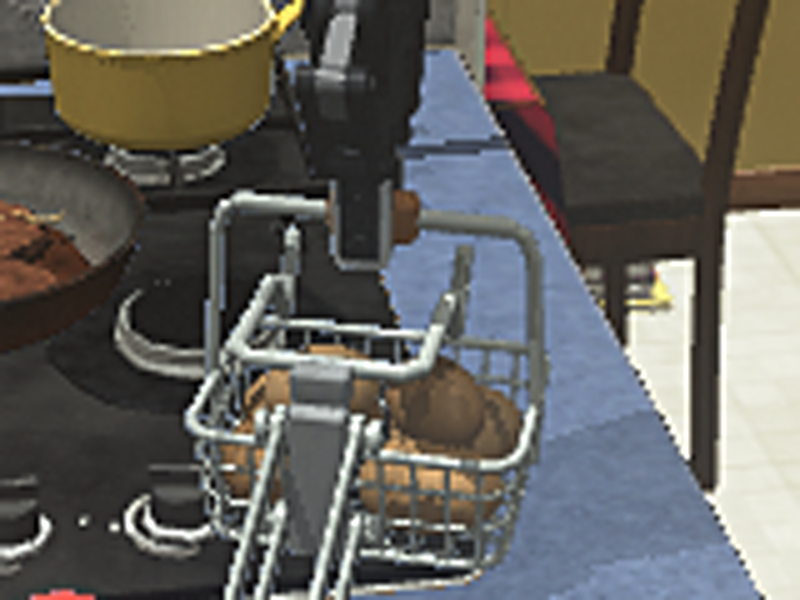

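Laterally the bail legs (crop x 215 and 535) are centred on the hook tips (290 and 463), and the bar is above the tips. Lowering gently.

{"api": "apply_moves", "payload": {
  "angular": [
    [0,0,0],
    [0,0,0],
    [0,0,0],
    [0,0,0],
    [0,0,0],
    [0,0,0],
    [0,0,0],
    [0,0,0],
    [0,0,0],
    [0,0,0],
    [0,0,0],
    [0,0,0]
  ],
  "travel": [
    [0,0,-0.1],
    [0,0,-0.1],
    [0,0,-0.1],
    [0,0,-0.1],
    [0,0,-0.1],
    [0,0,-0.05],
    [0,0,-0.05],
    [0,0,-0.05],
    [0,0,-0.05],
    [0,0,-0.05],
    [0,0,0],
    [0,0,0]
  ],
  "jaw": [0,0,0,0,0,0,0,0,0,0,0,0]
}}

```text
time: 10.92
tool_pos: [532.3, 340.6, 289.5]
tcp_rot: [180.0, 0.0, 173.8]
ft_force: [0.8, 2.1, -3.9]
finger_gap: 13.0
grip_force: 58.9
```

{"api": "apply_moves", "payload": {
  "angular": [
    [0,0,0],
    [0,0,0],
    [0,0,0],
    [0,0,0],
    [0,0,0]
  ],
  "travel": [
    [0,0.025,0],
    [0,0.025,0],
    [0,0.025,0],
    [0,0,0],
    [0,0,0]
  ],
  "jaw": [0,0,0,0,0]
}}

```text
time: 11.55
tool_pos: [532.2, 343.5, 289.2]
tcp_rot: [180.0, -0.0, 173.8]
ft_force: [-0.4, 1.9, -4.4]
finger_gap: 13.1
grip_force: 58.9
```

{"api": "apply_moves", "payload": {
  "angular": [
    [0,0,0],
    [0,0,0],
    [0,0,0],
    [0,0,0],
    [0,0,0]
  ],
  "travel": [
    [0,0.025,0],
    [0,0.025,0],
    [0,0.025,0],
    [0,0,0],
    [0,0,0]
  ],
  "jaw": [0,0,0,0,0]
}}

```text
time: 12.18
tool_pos: [532.1, 345.9, 289.0]
tcp_rot: [-179.9, -0.0, 173.8]
ft_force: [-1.8, -4.7, -5.9]
finger_gap: 13.1
grip_force: 58.8
```

```bash
python3 - <<'E'
from h import *
s=snap("side","side4"); st=r.sense(); print(st["tool_pos"],st["tcp_rot"],st["ft_force"],st["wrist_torque"],st["time"])
z=lambda n:cv2.resize(load(n)["color"][130:190,275:345],None,fx=5.6,fy=8,interpolation=cv2.INTER_CUBIC)[:,:,::-1]
cv2.imwrite("pics/zg.png",np.hstack([z("side3"),z("side4")]))
E
```

```text
[532.17447308 345.918746   289.13401882] [-1.79950481e+02 -1.71079441e-02  1.73817921e+02] [-0.56527224 -3.81666535 -5.03926832] [-0.74107478  0.1232573   0.08174902] 12.225
```

View pics/zg.png

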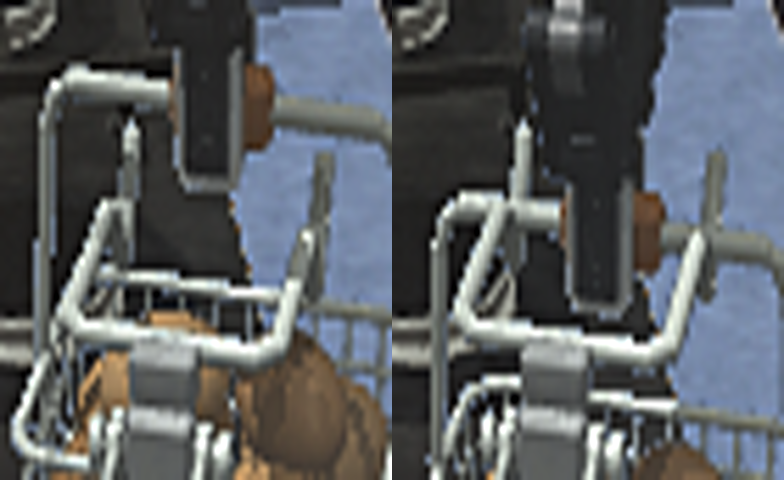

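The tips haven't moved, so the arm is unsunk. The bar lies in the notches at right-panel row ≈215, slightly pressed towards the column. The V centre is near y=344, so I'm backing off and riding the arc down.

{"api": "apply_moves", "payload": {
  "angular": [
    [0,0,0],
    [0,0,0],
    [0,0,0],
    [0,0,0],
    [0,0,0],
    [0,0,0],
    [0,0,0],
    [0,0,0],
    [0,0,0]
  ],
  "travel": [
    [0,-0.025,0],
    [0,-0.025,0],
    [0,0,-0.05],
    [0,-0.01,-0.05],
    [-0.002,-0.017,-0.05],
    [-0.002,-0.017,-0.05],
    [-0.002,-0.017,-0.05],
    [0,0,0],
    [0,0,0]
  ],
  "jaw": [0,0,0,0,0,0,0,0,0]
}}

```text
time: 13.35
tool_pos: [532.1, 341.9, 279.4]
tcp_rot: [180.0, 0.0, 173.8]
ft_force: [0.0, -0.9, -2.6]
finger_gap: 13.0
grip_force: 59.2
```

{"api": "apply_moves", "payload": {
  "angular": [
    [0,0,0],
    [0,0,0],
    [0,0,0],
    [0,0,0],
    [0,0,0],
    [0,0,0],
    [0,0,0],
    [0,0,0],
    [0,0,0],
    [0,0,0],
    [0,0,0],
    [0,0,0]
  ],
  "travel": [
    [-0.002,-0.017,-0.05],
    [-0.002,-0.016,-0.05],
    [-0.002,-0.015,-0.05],
    [-0.002,-0.015,-0.05],
    [-0.002,-0.014,-0.05],
    [-0.001,-0.013,-0.05],
    [-0.001,-0.013,-0.05],
    [-0.001,-0.012,-0.05],
    [-0.001,-0.012,-0.05],
    [-0.001,-0.011,-0.05],
    [0,0,0],
    [0,0,0]
  ],
  "jaw": [0,0,0,0,0,0,0,0,0,0,0,0]
}}

```text
time: 14.85
tool_pos: [531.4, 336.7, 259.4]
tcp_rot: [180.0, 0.0, 173.8]
ft_force: [1.6, 4.1, -2.6]
finger_gap: 13.2
grip_force: 59.2
```

{"api": "apply_moves", "payload": {
  "angular": [
    [0,0,0],
    [0,0,0],
    [0,0,0],
    [0,0,0]
  ],
  "travel": [
    [0,0.02,0],
    [0,0.02,0],
    [0,0,0],
    [0,0,0]
  ],
  "jaw": [0,0,0,0]
}}

```text
time: 15.35
tool_pos: [531.4, 337.1, 259.2]
tcp_rot: [-179.9, -0.0, 173.8]
ft_force: [-0.2, -5.6, -1.3]
finger_gap: 13.0
grip_force: 59.5
```

{"api": "apply_moves", "payload": {
  "angular": [
    [0,0,0],
    [0,0,0],
    [0,0,0]
  ],
  "travel": [
    [0,-0.022,0],
    [0,0,0],
    [0,0,0]
  ],
  "jaw": [0,0,0]
}}

```text
time: 15.72
tool_pos: [531.4, 337.0, 259.3]
tcp_rot: [-180.0, 0.0, 173.8]
ft_force: [0.6, -3.5, -0.9]
finger_gap: 13.1
grip_force: 59.5
```

{"api": "apply_moves", "payload": {
  "angular": [
    [0,0,0],
    [0,0,0],
    [0,0,0],
    [0,0,0],
    [0,0,0],
    [0,0,0],
    [0,0,0]
  ],
  "travel": [
    [-0.001,-0.016,-0.05],
    [-0.001,-0.012,-0.05],
    [-0.001,-0.01,-0.05],
    [-0.001,-0.009,-0.05],
    [-0.001,-0.009,-0.05],
    [0,0,0],
    [0,0,0]
  ],
  "jaw": [0,0,0,0,0,0,0]
}}

```text
time: 16.6
tool_pos: [531.2, 335.2, 249.4]
tcp_rot: [180.0, 0.0, 173.9]
ft_force: [1.7, 2.4, -2.2]
finger_gap: 12.8
grip_force: 59.4
```

{"api": "apply_moves", "payload": {
  "angular": [
    [0,0,0],
    [0,0,0],
    [0,0,0],
    [0,0,0],
    [0,0,0],
    [0,0,0],
    [0,0,0]
  ],
  "travel": [
    [0,0,-0.05],
    [0,-0.004,-0.05],
    [0,-0.004,-0.05],
    [0,-0.004,-0.05],
    [0,-0.004,-0.05],
    [0,0,0],
    [0,0,0]
  ],
  "jaw": [0,0,0,0,0,0,0]
}}

```text
time: 17.48
tool_pos: [531.2, 334.3, 239.4]
tcp_rot: [180.0, 0.0, 173.8]
ft_force: [0.3, 0.9, -1.7]
finger_gap: 12.9
grip_force: 59.4
```

{"api": "apply_moves", "payload": {
  "angular": [
    [0,0,0],
    [0,0,0],
    [0,0,0],
    [0,0,0],
    [0,0,0],
    [0,0,0],
    [0,0,0],
    [0,0,0]
  ],
  "travel": [
    [0,0,-0.05],
    [0,-0.003,-0.05],
    [0,-0.002,-0.05],
    [0,-0.001,-0.05],
    [0,0,-0.05],
    [0,0,0],
    [0,0,0],
    [0,0,0]
  ],
  "jaw": [0,0,0,0,0,0,0,0]
}}

```text
time: 18.48
tool_pos: [531.2, 334.0, 229.4]
tcp_rot: [-180.0, 0.0, 173.8]
ft_force: [-0.5, -0.5, -0.9]
finger_gap: 13.1
grip_force: 59.5
```

```bash
python3 - <<'E'
from h import *
f=[]
for i in range(8):
    s=r.snapshot("top"); f.append(r.sense()["ft_force"])
np.save("pics/x.npy",s,allow_pickle=True); cv2.imwrite("pics/top5.png",s["color"][:,:,::-1])
print(np.mean(f,0),np.std(f,0),r.sense()["tool_pos"],r.sense()["wrist_torque"])
E
```

```text
[-0.22773904 -0.21102931 -0.82679305] [0.48436085 0.35492829 0.68415256] [531.17020873 333.96712434 229.30793826] [-0.09623446  0.02049725  0.0730227 ]
```

{"api": "apply_moves", "payload": {
  "angular": [
    [0,0,0],
    [0,0,0],
    [0,0,0],
    [0,0,0],
    [0,0,0],
    [0,0,0],
    [0,0,0],
    [0,0,0]
  ],
  "travel": [
    [0,0,-0.05],
    [0,0,-0.05],
    [0,0.001,-0.05],
    [0,0.001,-0.05],
    [0,0.002,-0.05],
    [0,0,0],
    [0,0,0],
    [0,0,0]
  ],
  "jaw": [0,0,0,0,0,0,0,0]
}}

```text
time: 19.88
tool_pos: [531.2, 334.2, 219.4]
tcp_rot: [180.0, 0.0, 173.8]
ft_force: [-0.1, -1.5, -0.2]
finger_gap: 13.4
grip_force: 59.6
```

```bash
cat > avg.py <<'E'
from h import *
f=[]
for i in range(20):
    r.snapshot("top"); f.append(r.sense()["ft_force"])
print(np.mean(f,0),np.std(f,0)/20**.5,r.sense()["tool_pos"],r.sense()["time"])
E
python3 avg.py
```

```text
[-0.14618603 -0.81145406 -0.23142355] [0.09881002 0.08644979 0.08479714] [531.21192399 334.20004646 219.31810044] 20.875
```

{"api": "apply_moves", "payload": {
  "angular": [
    [0,0,0],
    [0,0,0],
    [0,0,0],
    [0,0,0]
  ],
  "travel": [
    [0,-0.002,-0.045],
    [0,-0.002,-0.045],
    [0,0,0],
    [0,0,0]
  ],
  "jaw": [0,0,0,0],
  "force": 20
}}

```text
time: 21.38
tool_pos: [531.2, 334.3, 215.8]
tcp_rot: [180.0, 0.0, 173.8]
ft_force: [0.1, 1.7, 0.6]
finger_gap: 12.9
grip_force: 59.6
```

```bash
python3 avg.py
```

```text
[0.15646497 3.44109373 0.06524842] [0.12810194 0.16367104 0.11057234] [531.16237736 334.18738204 215.73498811] 22.375
```

{"api": "apply_moves", "payload": {
  "angular": [
    [0,0,0],
    [0,0,0],
    [0,0,0]
  ],
  "travel": [
    [0,0.01,0],
    [0,0,0],
    [0,0,0]
  ],
  "jaw": [0,0,0],
  "force": 20
}}

```text
time: 22.75
tool_pos: [531.2, 334.3, 215.6]
tcp_rot: [-180.0, -0.0, 173.8]
ft_force: [0.7, 1.4, 0.1]
finger_gap: 12.7
grip_force: 59.7
```

```bash
python3 avg.py
```

```text
[0.34885803 1.40086097 0.0950985 ] [0.10846135 0.18561024 0.12702624] [531.16024337 334.34240688 215.65051424] 23.75
```

{"api": "apply_moves", "payload": {
  "angular": [
    [0,0,0],
    [0,0,0],
    [0,0,0],
    [0,0,0],
    [0,0,0],
    [0,0,0],
    [0,0,0],
    [0,0,0],
    [0,0,0],
    [0,0,0],
    [0,0,0]
  ],
  "travel": [
    [0,0.006,0],
    [0,0,0],
    [0,0,0],
    [0,0,0],
    [0,0,0],
    [0,0,0],
    [0,0,0],
    [0,0,0],
    [0,0,0],
    [0,0,0],
    [0,0,0]
  ],
  "jaw": [0.1,0.13,0.15,0.16,0.18,0.2,0.25,0.3,0.4,0.5,0.5],
  "force": 20
}}

```text
time: 25.12
tool_pos: [531.2, 334.7, 215.7]
tcp_rot: [180.0, 0.0, 173.8]
ft_force: [0.3, 0.6, 0.3]
finger_gap: 42.7
grip_force: 0.0
```

```bash
python3 - <<'E'
from h import *
for i in range(12): s=r.snapshot("side")
np.save("pics/side6.npy",s,allow_pickle=True)
st=r.sense();print(st["ft_force"],st["finger_gap"],st["tool_pos"],st["time"])
cv2.imwrite("pics/zh.png",cv2.resize(s["color"][130:250,240:400],None,fx=5,fy=5,interpolation=cv2.INTER_CUBIC)[:,:,::-1])
E
```

```text
[ 0.11732898  0.09549961 -0.63825163] 42.24148051073337 [531.15705979 334.67433354 215.70255704] 25.725
```

View pics/zh.png

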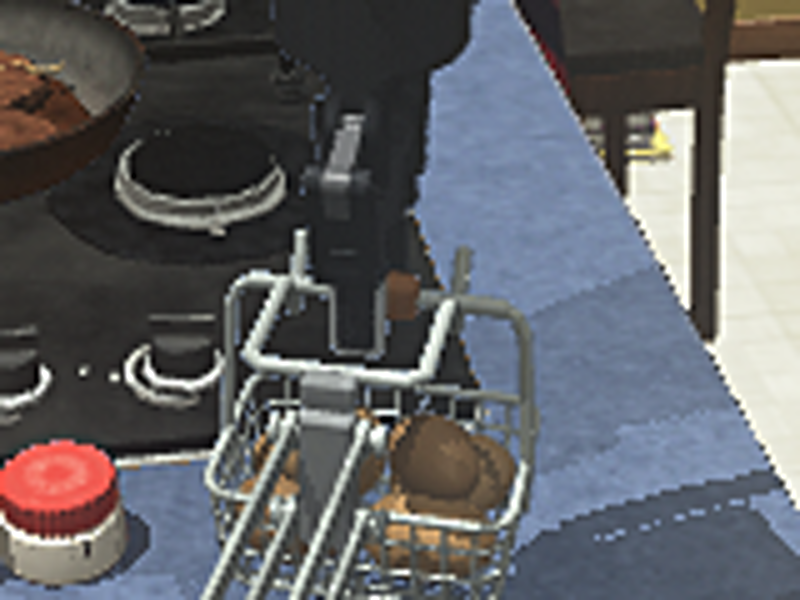

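The basket hangs level in both hooks (bar row ≈285-300, tips at (300,235) and (463,255)), with the fingers open and clear. Withdrawing straight up.

{"api": "apply_moves", "payload": {
  "angular": [
    [0,0,0],
    [0,0,0],
    [0,0,0],
    [0,0,0],
    [0,0,0],
    [0,0,0],
    [0,0,0],
    [0,0,0],
    [0,0,0],
    [0,0,0],
    [0,0,0],
    [0,0,0],
    [0,0,0],
    [0,0,0],
    [0,0,0],
    [0,0,0]
  ],
  "travel": [
    [0,0,0.1],
    [0,0,0.2],
    [0,0,0.3],
    [0,0,0.3],
    [0,0,0.3],
    [0,0,0.3],
    [0,0,0.3],
    [0,0,0.3],
    [0,0,0.3],
    [0,0,0.2],
    [0,0,0],
    [0,0,0],
    [0,0,0],
    [0,0,0],
    [0,0,0],
    [0,0,0]
  ],
  "jaw": [0.5,0.5,0.5,0.5,0.5,0.5,0.5,0.5,0.5,0.5,0.5,0.5,0.5,0.5,0.5,0.5]
}}

```text
time: 27.72
tool_pos: [531.1, 334.7, 319.7]
tcp_rot: [-180.0, -0.0, 173.8]
ft_force: [-1.1, -0.1, 1.0]
finger_gap: 42.7
grip_force: 0.0
```

```bash
python3 - <<'E'
from h import *
a=r.snapshot("side")
p=a
for i in range(60):
    s=r.snapshot("side")
    if i%10==9: print(np.abs(s["color"].astype(int)-p["color"])[130:260,270:360].mean().round(2)); p=s
f=load("side6")["color"].astype(int)
print("vs side6",np.abs(s["color"].astype(int)-f)[195:250,270:350].mean(),r.sense()["tool_pos"],r.sense()["ft_force"],r.sense()["time"])
E
```

```text
0.58
0.55
0.54
0.54
0.54
0.53
vs side6 7.924015151515151 [531.14838104 334.66858435 319.68411777] [ 0.73050226 -1.02916319 -0.09795935] 30.775
```

```bash
python3 - <<'E'
from h import *
g=lambda c:cv2.cvtColor(c,cv2.COLOR_RGB2GRAY).astype(np.float32)[195:255,270:355]
s=r.snapshot("side"); sh=cv2.phaseCorrelate(g(load("side6")["color"]),g(s["color"]),cv2.createHanningWindow((85,60),cv2.CV_32F)); print(sh)
if np.hypot(*sh[0])<3: print(r.hand_in())
E
```

```text
((0.016283516640136497, -0.09355538297312904), 0.7815737240402787)
the job is handed in; nothing more can be done
None
```

The job is handed in: the basket hangs level and still in both hooks of the scale, let go with the gripper well clear, after about 31 s of robot time (limit 54 s); no verdict was returned.

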